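Count to the third gap and push the saucer home

TASK

Start at the end of the divider rack beside the steel jug and run one fingertip along the top of the rack's rear rail, touching it over the first, second and third gaps in turn and going no farther than the third. Then push the small saucer across the counter into that third gap until it is fully home against the bar at the back, leave it sitting flat, and take the hand away. Nothing is lifted, and the jug, kettle, spoons, brush, tin and egg cup are left where they stand.

Things in the scene. Friction and masses are not known exactly. Their poses are not given: they have to be found in the camera images.
- rack: Fixed steel rack, open at front and top, no floor. Origin on the counter at mid-width; x front to rear, y left, z up. Five dividers, 6 mm thick, 32 mm high, x = -50 to +50 mm, at y = +208, +104, 0, -104, -208 mm: four gaps, 98 mm wide, centred at y = +156 (a), +52 (b), -52 (c), -156 (d). Stop bar at the back: front face x = +45 mm, 5 to 23 mm up. b and c are empty; a and d hold tin and egg cup.
- rail_a: Stretch of the rigid rear rail over gap a (leftmost, +y): bright steel, 74 mm along the rack's y, 16 mm wide. Origin at the centre of its flat top face, 50 mm above the counter, at x = +52 mm in the rack's frame; underside 40 mm up. Between stretches the rail runs on flush as 30 mm dark collars, which belong to no gap. A light touch of a moment counts.
- rail_b: The same over gap b, second from the left (the third gap counted from the right, -y, end).
- rail_c: The same over gap c, third from the left (the third gap counted from the left, +y, end).
- rail_d: The same over gap d, the rightmost (-y) gap.
- saucer: Small white ceramic saucer, about 0.12 kg, loose on the counter before the rack. Origin at the centre of its underside. 80 mm across the rim, 66 mm across the foot, 20 mm high, wall 4 mm, inner floor 5 mm up and about 58 mm across: a shut fingertip fits in the well and can push the inner wall; the outside can be pushed too. Fully home its origin is at x = +5 mm in the rack's frame.
- jug: Loose stainless steel jug, open top, about 100 mm across, 130 mm high, wire handle on its +x side. Stands beside one end of the rack (which end varies) and marks the end from which to count. Origin at the centre of its underside.
- kettle: Loose glass kettle with a black base and a black flip-up lid, about 152 mm across, 190 mm high, handle reaching 127 mm to its +x side. Stands beside the other end of the rack. Origin at the centre of its underside. Leave it.
- spoons: Pink plastic measuring spoons, three on a ring, lying flat, about 130 by 80 mm, up to 12 mm high, long way along its x. Origin on the counter near its middle. Leave it.
- brush: White plastic-handled brush lying bristles down, 205 mm long along its x, 30 mm wide, up to 38 mm high. Origin on the counter near its middle. Leave it.
- tin: Small round aluminium tin, 55 mm across, 38 mm high, standing in one of the two outer gaps. Origin at the centre of its underside. Leave it.
- egg_cup: White ceramic egg cup, 48 mm across, 40 mm high, standing in the other outer gap. Origin at the centre of its underside. Leave it.
Things that resemble listed ones, but are neither listed nor needed, are in the scene too. What is shaped like the saucer but orange or pink is not meant.

How it is judged:
On the way, in this order (a step that is already met when the one before it is completed fails the run):
1. a fingertip touches the rail over the first gap from the jug's end (((y of jug in the frame of rack above 0 m and contact force between the fingers and rail_a above 0.3 N) or (not (y of jug in the frame of rack above 0 m) and contact force between the fingers and rail_d above 0.3 N))), for 0.1 s.
2. then over the second gap (((y of jug in the frame of rack above 0 m and contact force between the fingers and rail_b above 0.3 N) or (not (y of jug in the frame of rack above 0 m) and contact force between the fingers and rail_c above 0.3 N))), for 0.1 s.
3. then over the third gap (((y of jug in the frame of rack above 0 m and contact force between the fingers and rail_c above 0.3 N) or (not (y of jug in the frame of rack above 0 m) and contact force between the fingers and rail_b above 0.3 N))), for 0.1 s.
4. then the saucer is pushed home into the third gap (x of saucer in the frame of rack above -0.004 m and height (world z) of saucer below 0.004 m and angle between saucer's own z axis and vertical below 0.06 rad and ((y of jug in the frame of rack above 0 m and y of saucer in the frame of rack between -0.066 and -0.038 m) or (not (y of jug in the frame of rack above 0 m) and y of saucer in the frame of rack between 0.038 and 0.066 m))), for 0.2 s.
At the end, for the whole second after the job is handed in: The saucer sits flat on the counter, at rest, in the third gap from the jug's end (within 14 mm of the gap's middle line), no more than 9 mm short of the bar at the back (all of step 4 and linear speed of saucer below 0.01 m/s); the robot touches nothing.
It fails at once if the saucer is lifted more than 12 mm or tipped by more than 0.35 rad (height (world z) of saucer above 0.012 m or angle between saucer's own z axis and vertical above 0.35 rad).
It fails at once if the fingers touch the rail over the fourth gap ((y of jug in the frame of rack above 0 m and contact force between the fingers and rail_d above 0.3 N) or (not (y of jug in the frame of rack above 0 m) and contact force between the fingers and rail_a above 0.3 N)).
It fails at once if the jug, kettle, spoons, brush, tin or egg cup is moved more than 25 mm (distance of any of kettle, jug, spoons, brush, tin, egg_cup from where it was at the start of the episode above 0.025 m).
It also fails if it takes over 67 s, if anything falls off the work surface, if the arm or the gripper's body presses on something with over 40 N, if the wrist force passes 120 N, or if a joint passes its speed limit or range.

ROBOT

A 6-joint arm with a two-finger parallel gripper is mounted at the origin on the work surface. World frame = base frame: x ahead of the robot, y to its left, z up, the work surface at z = 0. Lengths are in m, angles in rad, forces in N, time in s.
With the tool pointing down it reaches from about 0.4 to 0.925 m from the base axis. Payload 3.4 kg.
Tool frame: the origin (TCP) lies midway between the tips of the shut fingers; the grasp point (between the pads) lies 19 mm behind it (robot.tcp_to_grasp is the distance from the TCP to the grasp point, in m); z points along the fingers, y is the line along which they close (so a half turn about z gives the same grasp; the last joint's range is limited). The gripper opens to 85 mm and grips with 20 to 120 N. Pads are 22 mm wide; open, the fingers measure 114 mm over their backs; the gripper's body (76 mm by 85 mm) begins 54 mm behind the grasp point. The pads swing forward as they close: fully open they stand 13 mm farther back than shut.
Start: joints at [-1.194, 0.307, 1.506, -0, 1.328, -0.073], TCP at [0.25, -0.518, 0.194] pointing down, gripper open.
Joint ranges: [-3.12, 3.12], [-1.05, 2.28], [0.14, 2.33], [-1.42, 4.57], [0.1, 2.73], [-2.68, 2.68]. Speed limits (rad/s): [2.57, 2.57, 3.14, 3.14, 3.14, 3.14].

INTERFACE

Orientations are given as a rotation vector (axis times angle).
In Python, from rig import robot, cams, order gives the robot as it stands. The module is installed in compiled form; this text tells all that it offers.
- The arm moves only by the tool drive_tool, never from a script. Its argument "plan" is text: rows parted by semicolons, each of 7 numbers parted by spaces: the shift along the tool's x, y, z in units of 60 mm (1.0 is 60 mm), then the turn, a rotation vector about the tool's x, y, z in units of 8 degrees (1.0 is 8 degrees), then the opening, from -1 (shut) to 1 (fully open). In form: dx dy dz ax ay az gripper; .... A call has 1 to 10 rows; each row shifts and turns the commanded pose from where the row before left it, along the tool's axes as they then stand; what a row does not reach is not made up. A row lasts 1/8 s, in which the tool goes at most 62.5 mm and 10.7 degrees, less where a joint would pass 70% of its speed; a pose out of reach is approached as far as the arm can. A call is refused whole if a number of a shift passes 1 or a number of a turn 1, either way. A call with a gripper value outside its range is refused whole. The fingers move at their own pace and stop on an object; "grip_force" is the grip in N (left out, the last holds). Time passes only in rows, so rows that do not move let the fingers close. It gives the time, the measured TCP pose, the force, the opening and the grip force at its end, in the units of the state.
- robot.state(): the state, without advancing time (a new reading comes with each control period).
- cams.get_image(name): name is "side" or "top"; returns the picture (480x640x3 uint8, blue, green, red); there is no depth.
- cams.calibration(name): a dict with "fov_y" (degrees; the focal length in pixels is half the picture's height over the tangent of half this angle, whatever the lens; pixels are square), "cx", "cy" (the principal point, pixels), "pose" (4x4, takes a point from camera to world coordinates). Camera axes: x right, y up, looking along -z (the intrinsics and any distortion apply to the point x, -y, -z); pixel columns grow to the right and rows downward; lengths in m; the calibration is good to about 2 mm. A picture is of the moment at which its call begins. calibration takes no time and is no camera call.
- order.sign_off(): hands the job in; it is judged then, once.
The state is a dict: "time": time; "q": joint angles; "qd": joint speeds; "joint_torque": joint torques, N m; "tool_pos": TCP position; "tool_rot": TCP orientation; "ft_force": force on the tool from outside, world axes, zero at the start; "torque": the same for the moment, N m; "opening": opening from 0.0 (shut) to 1.0 (fully open); "gripper_force": force on a finger pad.
Only numpy, scipy, OpenCV 4.12 (cv2) and the standard library are available. Lean on these libraries where they do the work, as an engineer would, in place of code of your own. Each camera call takes 0.05 s, during which the arm holds its last target. There are 200 camera calls.

## Working session

There is one attempt and no reset: what is moved stays moved. The work goes in short steps, Python scripts to look and compute and a tool call to move; the robot and the scene stay as the last step left them, time stands still between calls to the robot, and variables do not carry over. Pictures are saved under pics/ and viewed, at most 10 in all, crops included, and the job is handed in when it is done.

Besides the shell and the picture viewer there is one more tool, called after "Call:" as name(argument=value, ...) on one line, values as JSON. drive_tool: Moves the arm, as the interface text tells. Its arguments: {"type":"object","properties":{"plan":{"type":"string"},"grip_force":{"type":"number"}},"required":["plan"]}

```bash
mkdir -p pics
python3 - <<'E'
from rig import robot,cams
import cv2,numpy as np
for n in("top","side"):
    cv2.imwrite(f"pics/{n}0.png",cams.get_image(n)); c=cams.calibration(n); print(n,{k:(np.round(v,4).tolist() if k=="pose" else v) for k,v in c.items()})
s=robot.state();print(s["tool_pos"],s["tool_rot"],s["time"])
E
```

```text
top {'fov_y': 55.00079968424975, 'cx': 319.7408069383762, 'cy': 229.01227268618527, 'pose': [[-0.027, 0.9976, -0.0645, 0.4481], [-0.9993, -0.0253, 0.0269, 0.0398], [0.0252, 0.0652, 0.9976, 1.0427], [0.0, 0.0, 0.0, 1.0]]}
side {'fov_y': 47.96026295422097, 'cx': 316.6415820660905, 'cy': 234.9799270192427, 'pose': [[-0.9777, 0.0823, -0.193, 0.2861], [-0.2085, -0.4874, 0.8479, 1.0608], [-0.0243, 0.8693, 0.4937, 0.6637], [0.0, 0.0, 0.0, 1.0]]}
[ 0.24969819 -0.51717782  0.19269663] [-3.06075124e+00 -7.00136456e-01  4.95528935e-04] 0.1
```

View pics/top0.png

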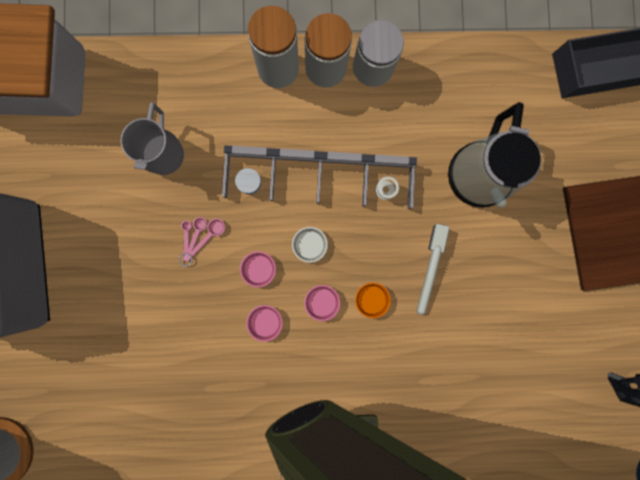

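View pics/side0.png

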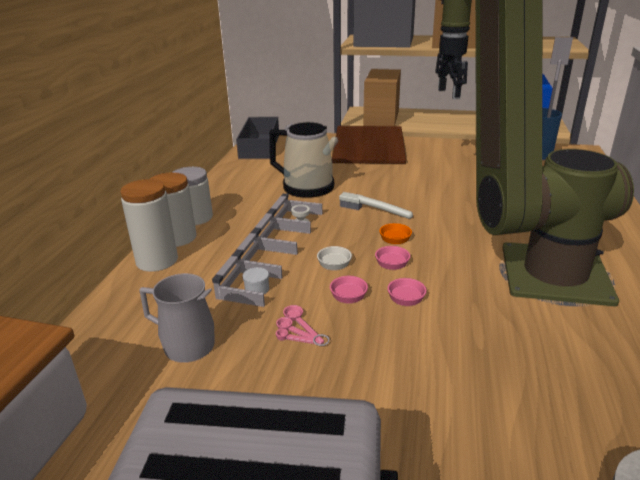

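The top view shows the jug at (150,145), at the left (+y) end of the rack, with the kettle at the right. The gaps therefore count a, b, c, and the third one is c, between the dividers at about u=320 and u=366. Saucer-shaped candidates are white (310,245), pink (258,269), (265,323) and (322,303), and orange (373,300). Only the white one fits, so I'll confirm it in an enlarged crop.

Run:
```python
import cv2
im=cv2.imread("pics/top0.png")[135:275,210:425]
cv2.imwrite("pics/crop1.png",cv2.resize(im,None,fx=3.7,fy=3.7,interpolation=cv2.INTER_CUBIC))
```

```text
(no output)
```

View pics/crop1.png

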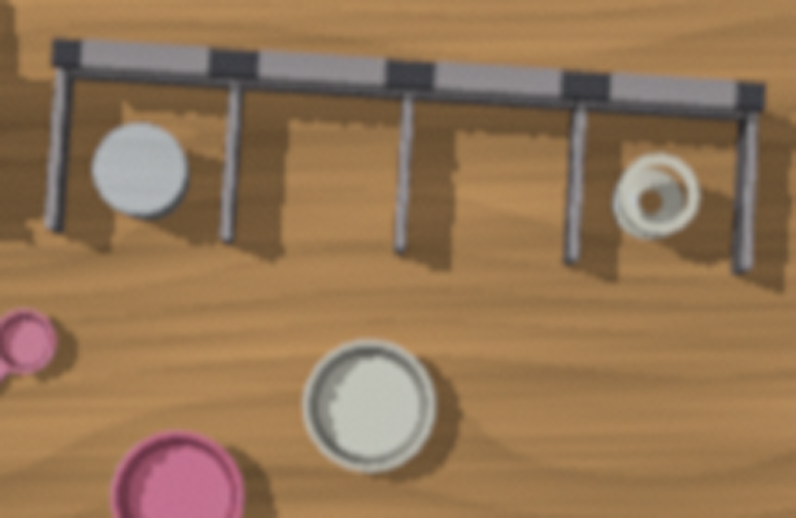

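The crop shows the white saucer's rim centred at crop (370,406). The bright rail stretches are centred at crop (145,57), (322,68), (498,80) and (673,92), and gap c lies between the dividers ending at (400,249) and (572,262).

```bash
cat > h.py <<'E'
import numpy as np
from rig import robot,cams
def px2w(n,uv,z):
    c=cams.calibration(n);P=np.array(c["pose"]);f=240/np.tan(np.radians(c["fov_y"]/2))
    d=P[:3,:3]@np.array([(uv[0]-c["cx"])/f,-(uv[1]-c["cy"])/f,-1]);o=P[:3,3]
    return o+d*(z-o[2])/d[2]
E
python3 - <<'E'
from h import *
from scipy.spatial.transform import Rotation as R
np.set_printoptions(precision=4,suppress=True)
crop=lambda x,y:((x+.5)/3.7-.5+210,(y+.5)/3.7-.5+135)
r=np.array([px2w("top",crop(*p),.05) for p in[(145,57),(322,68.5),(498,80.5),(673,92)]])
print(r,np.linalg.norm(np.diff(r,axis=0),axis=1))
Y=np.array([.156,.052,-.052,-.156])
m=r[:,:2].mean(0);d=(Y@(r[:,:2]-m));d/=np.linalg.norm(d);ex=np.array([d[1],-d[0]])
o=m-.052*ex;print("rack",o,"yaw",np.degrees(np.arctan2(ex[1],ex[0])))
for p in[(400,249),(572,262)]:
    w=px2w("top",crop(*p),.032)[:2]-o;print("div front",w@ex,w@d)
s=px2w("top",crop(370,406),.02)[:2];print("saucer",s,(s-o)@ex,(s-o)@d)
for n,p in[("top",crop(370,406)),("side",(334,257))]: print(n,px2w(n,p,.02))
g=lambda x,y:o+x*ex+y*d
for q in[(.052,.156),(.052,.052),(.052,-.052),(.005,-.052)]:print(q,g(*q))
s=robot.state();T=R.from_rotvec(s["tool_rot"]).as_matrix();print(T)
E
```

```text
[[ 0.6882  0.1626  0.05  ]
 [ 0.6792  0.0588  0.05  ]
 [ 0.6698 -0.0447  0.05  ]
 [ 0.6607 -0.1482  0.05  ]] [0.1041 0.104  0.1039]
rack [0.6227 0.0117] yaw -5.070938734503587
div front -0.0494064519570966 -0.0007483788187148431
div front -0.05057007795824819 -0.10379409451893762
saucer [0.4807 0.0356] -0.1435463277479742 0.011200455547864906
top [0.4807 0.0356 0.02  ]
side [0.4783 0.0469 0.02  ]
(0.052, 0.156) [0.6883 0.1625]
(0.052, 0.052) [0.6791 0.0589]
(0.052, -0.052) [ 0.6699 -0.0447]
(0.005, -0.052) [ 0.6231 -0.0405]
[[ 0.9006  0.4347 -0.0007]
 [ 0.4347 -0.9006  0.0017]
 [ 0.0001 -0.0018 -1.    ]]
```

Call:
drive_tool(plan="0 0 -0.25 0 0 0.97 -1;0 0 -0.25 0 0 0.97 -1;0 0 -0.25 0 0 0.97 -1;0 0 -0.25 0 0 0.96 -1;0.7 -0.7 0 0 0 0 -1;0.7 -0.7 0 0 0 0 -1;0.7 -0.7 0 0 0 0 -1;0.7 -0.7 0 0 0 0 -1;0 -0.8 0 0 0 0 -1;0 0 0 0 0 0 -1")

```text
time: 1.35
tool_pos: [0.4368, -0.3141, 0.253]
tool_rot: [-3.136, 0.135, 0.003]
ft_force: [0.4, -0.2, 0.6]
opening: -0.004
gripper_force: 0.0
```

Call:
drive_tool(plan="0 -0.85 0 0 0 0 -1;0 -0.85 0 0 0 0 -1;0 -0.85 0 0 0 0 -1;0.3 -0.85 0 0 0 0 -1;0.6 -0.85 0 0 0 0 -1;0.65 -0.85 0 0 0 0 -1;0.65 -0.85 0 0 0 0 -1;0.65 -0.85 0 0 0 0 -1;0.6 -0.85 0.5 0 0 0 -1;0 -0.7 0.5 0 0 0 -1")

```text
time: 2.6
tool_pos: [0.6844, 0.1544, 0.195]
tool_rot: [3.138, -0.144, 0.004]
ft_force: [-0.8, -0.0, -1.2]
opening: -0.002
gripper_force: 0.0
```

Call:
drive_tool(plan="0 0 0.6 0 0 0 -1;0 0 0.6 0 0 0 -1;0 0 0 0 0 0 -1;0 0 0 0 0 0 -1")

```text
time: 3.1
tool_pos: [0.682, 0.1533, 0.1254]
tool_rot: [-3.138, 0.143, -0.002]
ft_force: [0.6, 0.1, 0.3]
opening: -0.001
gripper_force: 0.0
```

```bash
cat >> h.py <<'E'
from scipy.spatial.transform import Rotation as R
o=np.array([.6227,.0117]);t=np.radians(-5.07);ex=np.array([np.cos(t),np.sin(t)]);ey=np.array([-ex[1],ex[0]])
def st():
    s=robot.state();p=s["tool_pos"];w=p[:2]-o
    print("t",s["time"],"rack",np.round([w@ex,w@ey,p[2]],4),"F",np.round(s["ft_force"],1),R.from_rotvec(s["tool_rot"]).as_matrix().round(3).tolist())
E
python3 -c "
from h import *
import cv2
st()
cv2.imwrite('pics/side1.png',cams.get_image('side'))"
```

```text
t 3.1 rack [0.0466 0.1463 0.1254] F [0.6 0.1 0.3] [[0.996, -0.091, 0.001], [-0.091, -0.996, 0.0], [0.001, -0.0, -1.0]]
```

View pics/side1.png

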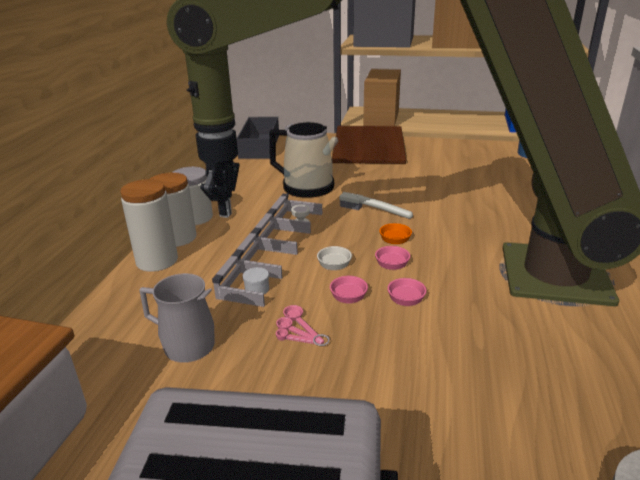

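The gripper hangs over the rail by gap a, with its tip at (225,215), clear of the canisters and the jug. I'll centre it on the rail and descend.

Call:
drive_tool(plan="0.09 -0.05 0.4 0 0 0 -1;0 0 0.4 0 0 0 -1;0 0 0.3 0 0 0 -1;0 0 0 0 0 0 -1;0 0 0 0 0 0 -1;0 0 0.05 0 0 0 -1;0 0 0.03 0 0 0 -1;0 0 0 0 0 0 -1")

```text
time: 4.15
tool_pos: [0.6864, 0.1564, 0.0537]
tool_rot: [3.138, -0.142, -0.0]
ft_force: [0.6, -0.2, -1.1]
opening: 0.001
gripper_force: 0.0
```

Call:
drive_tool(plan="0 0 0.02 0 0 0 -1;0 0 0.02 0 0 0 -1;0 0 0.02 0 0 0 -1;0 0 0 0 0 0 -1;0 0 0 0 0 0 -1")

```text
time: 4.78
tool_pos: [0.6865, 0.1564, 0.05]
tool_rot: [3.138, -0.142, -0.0]
ft_force: [0.6, 0.0, 1.3]
opening: -0.003
gripper_force: 0.0
```

Call:
drive_tool(plan="0 0 0.02 0 0 0 -1;0 0 0.02 0 0 0 -1;0 0 0 0 0 0 -1;0 0 0 0 0 0 -1")

```text
time: 5.28
tool_pos: [0.6865, 0.1564, 0.0476]
tool_rot: [3.138, -0.142, -0.0]
ft_force: [0.3, 0.3, 0.5]
opening: -0.003
gripper_force: 0.0
```

Call:
drive_tool(plan="0 0 0.02 0 0 0 -1;0 0 0.02 0 0 0 -1;0 0 0 0 0 0 -1;0 0 0 0 0 0 -1")

```text
time: 5.78
tool_pos: [0.6865, 0.1564, 0.0452]
tool_rot: [-3.138, 0.142, 0.0]
ft_force: [-0.3, -0.1, 0.5]
opening: -0.001
gripper_force: 0.0
```

```bash
python3 -c "
from h import *
import cv2
st()
a=cams.get_image('side')[170:310,160:300];b=cams.get_image('top')[80:220,190:330]
f=lambda i:cv2.resize(i,(400,400),interpolation=cv2.INTER_CUBIC)
cv2.imwrite('pics/touch.png',np.hstack([f(a),f(b)]))"
```

```text
t 5.775 rack [0.0508 0.1498 0.0452] F [-0.3 -0.1  0.5] [[0.996, -0.09, -0.0], [-0.09, -0.996, 0.0], [-0.0, -0.0, -1.0]]
```

View pics/touch.png

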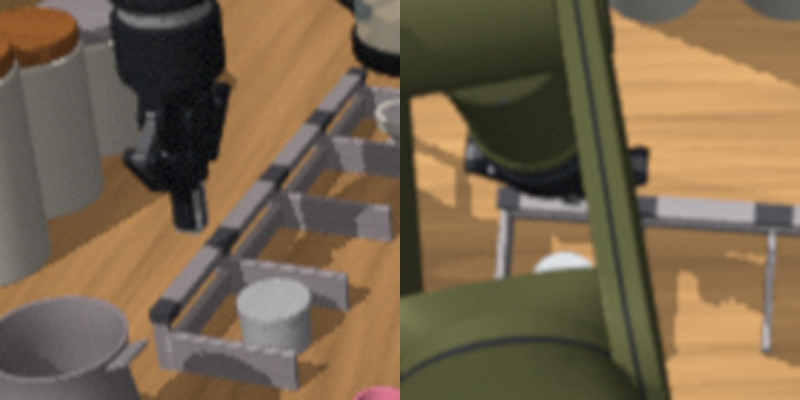

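The fingertip, at side crop (190,225), is behind the rail, so my map is off. I'll cross-check with the side camera.

Run:
```python
from h import *
np.set_printoptions(precision=4,suppress=True)
c=lambda x,y:(160+(x+.5)*.35-.5,170+(y+.5)*.35-.5)
print("tip",px2w("side",c(190,228),.045))
for p in[(195,273),(249,206),(299,145),(339,98)]:print("rail",px2w("side",c(*p),.05))
print("saucer",px2w("side",(334,256),.02))
print(cams.calibration("top").keys())
# z of intersection: triangulate rail_a centre & saucer
def ray(n,uv):
    a=px2w(n,uv,0);b=px2w(n,uv,.1);return a,(b-a)/.1
crop=lambda x,y:((x+.5)/3.7-.5+210,(y+.5)/3.7-.5+135)
for u,v in[(crop(145,57),c(195,273)),(crop(322,68.5),c(249,206)),(crop(498,80.5),c(299,145)),(crop(673,92),c(339,98)),(crop(370,406),(334,256))]:
    a,d=ray("top",u);b,e=ray("side",v);k=np.linalg.lstsq(np.c_[d,-e],b-a,rcond=None)[0];print("tri",a+k[0]*d,b+k[1]*e)
```

```text
tip [0.714  0.0961 0.045 ]
rail [0.6841 0.1646 0.05  ]
rail [0.6759 0.0637 0.05  ]
rail [ 0.6666 -0.042   0.05  ]
rail [ 0.6571 -0.1347  0.05  ]
saucer [0.4791 0.0427 0.02  ]
dict_keys(['fov_y', 'cx', 'cy', 'pose'])
tri [0.6884 0.1627 0.049 ] [0.6853 0.1619 0.0482]
tri [0.6798 0.0589 0.0472] [0.678  0.0584 0.0467]
tri [ 0.6701 -0.0449  0.0486] [ 0.6677 -0.0454  0.0481]
tri [ 0.6623 -0.1497  0.0424] [ 0.6618 -0.1498  0.0423]
tri [0.4808 0.0355 0.0154] [0.4805 0.0355 0.0154]
```

Run:
```python
from h import *
for uv,p in[((225.5,216.5),(.682,.1533,.1254)),((226,249.5),(.6865,.1564,.0452))]:
    a=px2w("side",uv,0);b=px2w("side",uv,.1);k=(p[1]-a[1])/(b[1]-a[1]);print(a+k*(b-a),p)
```

```text
[0.68115162 0.1533     0.16056709] (0.682, 0.1533, 0.1254)
[0.68766214 0.1564     0.08357063] (0.6865, 0.1564, 0.0452)
```

Both pictures put the real tip about 36 mm above the reported TCP, with x and y agreeing. So it hasn't reached the rail, and I'll keep descending by force.

Call:
drive_tool(plan="0 0 0.15 0 0 0 -1;0 0 0.1 0 0 0 -1;0 0 0.05 0 0 0 -1;0 0 0.02 0 0 0 -1;0 0 0.02 0 0 0 -1;0 0 0.02 0 0 0 -1;0 0 0 0 0 0 -1")

```text
time: 6.75
tool_pos: [0.6865, 0.1564, 0.0237]
tool_rot: [-3.138, 0.142, -0.0]
ft_force: [-0.0, 0.6, 0.8]
opening: 0.001
gripper_force: 0.0
```

Call:
drive_tool(plan="0 0 0.03 0 0 0 -1;0 0 0.03 0 0 0 -1;0 0 0.02 0 0 0 -1;0 0 0 0 0 0 -1;0 0 0 0 0 0 -1")

```text
time: 7.38
tool_pos: [0.6865, 0.1564, 0.0188]
tool_rot: [3.138, -0.142, 0.0]
ft_force: [0.5, -0.5, -0.6]
opening: -0.001
gripper_force: 0.0
```

Call:
drive_tool(plan="0 0 0.03 0 0 0 -1;0 0 0.02 0 0 0 -1;0 0 0.02 0 0 0 -1;0 0 0 0 0 0 -1;0 0 0 0 0 0 -1")

```text
time: 8.0
tool_pos: [0.6865, 0.1564, 0.0146]
tool_rot: [3.138, -0.142, 0.0]
ft_force: [0.3, 0.2, 0.2]
opening: 0.0
gripper_force: 0.0
```

Call:
drive_tool(plan="0 0 0.02 0 0 0 -1;0 0 0.02 0 0 0 -1;0 0 0 0 0 0 -1;0 0 0 0 0 0 -1")

```text
time: 8.5
tool_pos: [0.6865, 0.1565, 0.0123]
tool_rot: [-3.138, 0.142, -0.0]
ft_force: [-1.1, -0.3, 1.2]
opening: -0.0
gripper_force: 0.6
```

Call:
drive_tool(plan="0 0 0.02 0 0 0 -1;0 0 0.02 0 0 0 -1;0 0 0 0 0 0 -1;0 0 0 0 0 0 -1")

```text
time: 9.0
tool_pos: [0.6866, 0.1565, 0.0123]
tool_rot: [-3.138, 0.142, -0.002]
ft_force: [-3.7, 0.1, 11.8]
opening: 0.002
gripper_force: 6.1
```

Contact is 12 N at reported z 0.0123, so the tip is 37.7 mm above the reported value. Now I'll slide along the rail.

Call:
drive_tool(plan="0 0.2 0 0 0 0 -1;0 0.2 0 0 0 0 -1;0 0.2 0 0 0 0 -1;0 0.2 0 0 0 0 -1;0 0.2 0 0 0 0 -1;0 0.2 0 0 0 0 -1;0 0.2 0 0 0 0 -1;0 0.2 0 0 0 0 -1;0 0 0 0 0 0 -1;0 0 0 0 0 0 -1")

```text
time: 10.25
tool_pos: [0.6804, 0.0613, 0.0123]
tool_rot: [-3.137, 0.143, -0.009]
ft_force: [-0.4, 1.6, 9.3]
opening: 0.004
gripper_force: 4.5
```

```bash
python3 -c "
from h import *
st()"
```

```text
t 10.25 rack [0.0531 0.0545 0.0123] F [-0.4  1.6  9.3] [[0.996, -0.091, 0.005], [-0.091, -0.996, 0.001], [0.005, -0.001, -1.0]]
```

Call:
drive_tool(plan="0 0.21 0 0 0 0 -1;0 0.21 0 0 0 0 -1;0 0.21 0 0 0 0 -1;0 0.21 0 0 0 0 -1;0 0.21 0 0 0 0 -1;0 0.21 0 0 0 0 -1;0 0.21 0 0 0 0 -1;0 0.21 0 0 0 0 -1;0 0 0 0 0 0 -1;0 0 0 0 0 0 -1")

```text
time: 11.5
tool_pos: [0.6712, -0.0394, 0.0123]
tool_rot: [-3.138, 0.143, -0.008]
ft_force: [-0.3, 0.9, 9.3]
opening: -0.0
gripper_force: 4.8
```

```bash
python3 -c "
from h import *
st()"
```

```text
t 11.5 rack [ 0.0528 -0.0466  0.0123] F [-0.3  0.9  9.3] [[0.996, -0.091, 0.005], [-0.091, -0.996, 0.0], [0.005, -0.001, -1.0]]
```

Call:
drive_tool(plan="0 0 -0.5 0 0 0 -1;0 0 -0.5 0 0 0 -1;-0.55 -0.16 0 0 0 0 -1;-0.55 -0.16 0 0 0 0 -1;-0.55 -0.16 0 0 0 0 -1;-0.55 -0.16 0 0 0 0 -1;-0.55 -0.16 0 0 0 0 -1;-0.52 -0.16 0 0 0 0 -1;0 0 0.7 0 0 0 -1;0 0 0 0 0 0 -1")

```text
time: 12.75
tool_pos: [0.4757, 0.0357, 0.0262]
tool_rot: [3.138, -0.142, -0.009]
ft_force: [0.6, 0.3, 0.3]
opening: 0.002
gripper_force: 0.0
```

```bash
python3 -c "
from h import *
import cv2
st()
a=cams.get_image('side')[200:300,270:400];b=cams.get_image('top')[190:290,250:380]
f=lambda i:cv2.resize(i,(400,308),interpolation=cv2.INTER_CUBIC)
cv2.imwrite('pics/over.png',np.hstack([f(a),f(b)]))"
```

```text
t 12.75 rack [-0.1486  0.0109  0.0262] F [0.6 0.3 0.3] [[0.996, -0.09, -0.006], [-0.09, -0.996, 0.0], [-0.006, 0.0, -1.0]]
```

View pics/over.png

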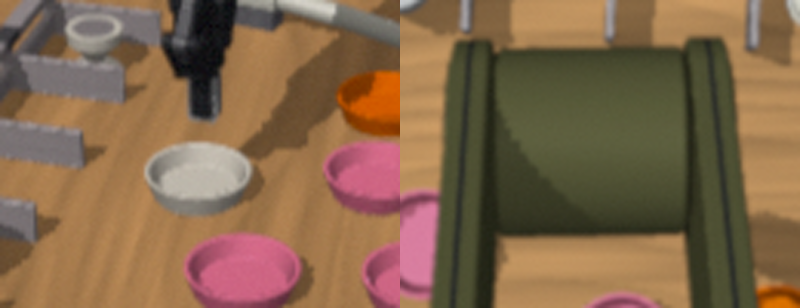

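The side crop shows the tip at (204,118), right above the white saucer's well centred at (198,173), so I'll lower it into the well.

Call:
drive_tool(plan="0.05 0 0.4 0 0 0 -1;0 0 0.3 0 0 0 -1;0 0 0.1 0 0 0 -1;0 0 0.06 0 0 0 -1;0 0 0 0 0 0 -1;0 0 0 0 0 0 -1")

```text
time: 13.6
tool_pos: [0.4821, 0.0352, -0.0232]
tool_rot: [-3.138, 0.142, -0.002]
ft_force: [0.2, -0.7, 0.5]
opening: 0.0
gripper_force: 0.0
```

Call:
drive_tool(plan="0 0 0.06 0 0 0 -1;0 0.15 0 0 0 0 -1;0 0.15 0 0 0 0 -1;0 0.15 0 0 0 0 -1;0 0.15 0 0 0 0 -1;0 0.15 0 0 0 0 -1;0 0.15 0 0 0 0 -1;0 0.15 0 0 0 0 -1;0 0.12 0 0 0 0 -1;0 0 0 0 0 0 -1")

```text
time: 14.85
tool_pos: [0.4752, -0.0353, -0.0274]
tool_rot: [3.138, -0.143, 0.0]
ft_force: [0.2, -0.6, 0.0]
opening: -0.0
gripper_force: 0.0
```

```bash
python3 -c "
from h import *
import cv2
st()
a=cams.get_image('side')[170:320,240:440]
cv2.imwrite('pics/push.png',cv2.resize(a,(800,600),interpolation=cv2.INTER_CUBIC))"
```

```text
t 14.85 rack [-0.1428 -0.0598 -0.0274] F [ 0.2 -0.6  0. ] [[0.996, -0.091, 0.0], [-0.091, -0.996, -0.0], [0.0, 0.0, -1.0]]
```

View pics/push.png

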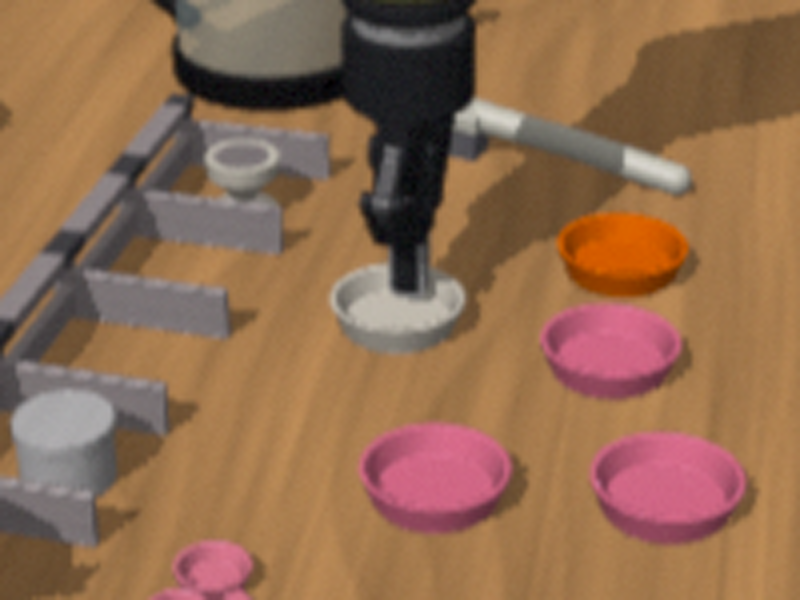

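The saucer moved with the finger, its rim now at crop x 331–465 centred near (398,300). I'll measure it relative to the first side reading.

Run:
```python
from h import *
b=np.array([.4807,.0356])-px2w("side",(334.3-.3,256.2-.3),.02)[:2]
p=px2w("side",(339.1,244.6),.02)[:2]
for q in(p,p+b):print((q-o)@ex,(q-o)@ey)
```

```text
-0.14381475351045214 -0.033465350367819204
-0.14170060697716927 -0.04002287061965145
```

Call:
drive_tool(plan="0 0.1 0 0 0 0 -1;0 0.09 0 0 0 0 -1;0 0 0 0 0 0 -1;0 -0.3 0 0 0 0 -1;0.15 0 0 0 0 0 -1;0.15 0 0 0 0 0 -1;0.15 0 0 0 0 0 -1;0.15 0 0 0 0 0 -1;0.15 0 0 0 0 0 -1;0.15 0 0 0 0 0 -1")

```text
time: 16.15
tool_pos: [0.53, -0.0331, -0.0275]
tool_rot: [-3.138, 0.142, 0.001]
ft_force: [-1.5, -0.4, -0.1]
opening: -0.002
gripper_force: 0.5
```

Call:
drive_tool(plan="0 0 0 0 0 0 -1;0 0 0 0 0 0 -1")

```text
time: 16.4
tool_pos: [0.5297, -0.033, -0.0274]
tool_rot: [3.138, -0.142, 0.0]
ft_force: [-0.4, -0.3, 0.6]
opening: 0.001
gripper_force: 0.0
```

```bash
python3 -c "
from h import *
import cv2
st()
a=cams.get_image('side')[170:320,200:400]
cv2.imwrite('pics/push2.png',cv2.resize(a,(800,600),interpolation=cv2.INTER_CUBIC))"
```

```text
t 16.4 rack [-0.0887 -0.0527 -0.0274] F [-0.4 -0.3  0.6] [[0.996, -0.09, 0.0], [-0.09, -0.996, -0.0], [0.0, 0.0, -1.0]]
```

View pics/push2.png

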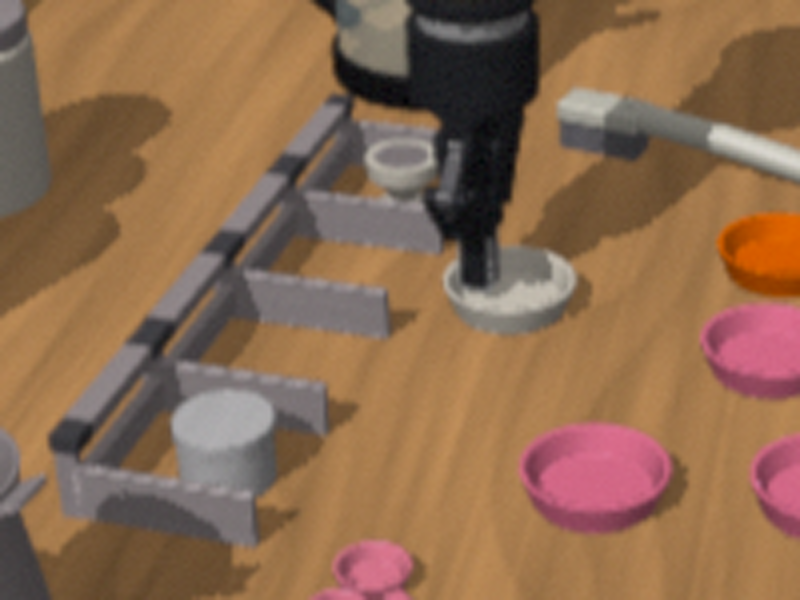

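The saucer is at the mouth of gap c, its rim centred at crop (509,283), with the finger on its front inner wall.

Run:
```python
from h import *
b=np.array([.4807,.0356])-px2w("side",(334.0,255.9),.02)[:2]
p=px2w("side",(326.9,240.4),.02)[:2]+b
print((p-o)@ex,(p-o)@ey)
```

```text
-0.10866867120039637 -0.05153141968890737
```

Call:
drive_tool(plan="0.18 0 0 0 0 0 -1;0.18 0 0 0 0 0 -1;0.18 0 0 0 0 0 -1;0.18 0 0 0 0 0 -1;0.18 0 0 0 0 0 -1;0.18 0 0 0 0 0 -1;0.18 0 0 0 0 0 -1;0.18 0 0 0 0 0 -1;0.18 0 0 0 0 0 -1;0.1 0 0 0 0 0 -1")

```text
time: 17.7
tool_pos: [0.6335, -0.0424, -0.0274]
tool_rot: [3.138, -0.142, 0.001]
ft_force: [-1.5, 0.1, 0.2]
opening: -0.003
gripper_force: 0.4
```

Call:
drive_tool(plan="0.05 0 0 0 0 0 -1;0.05 0 0 0 0 0 -1;0 0 0 0 0 0 -1")

```text
time: 18.08
tool_pos: [0.6384, -0.0428, -0.0273]
tool_rot: [3.138, -0.142, 0.0]
ft_force: [-1.0, -0.1, -0.2]
opening: -0.001
gripper_force: 0.2
```

```bash
python3 -c "
from h import *
st()"
```

```text
t 18.075 rack [ 0.0205 -0.0529 -0.0273] F [-1.  -0.1 -0.2] [[0.996, -0.09, 0.0], [-0.09, -0.996, -0.0], [0.0, -0.0, -1.0]]
```

Call:
drive_tool(plan="0.04 0 0 0 0 0 -1;0.04 0 0 0 0 0 -1;0.02 0 0 0 0 0 -1;0 0 0 0 0 0 -1")

```text
time: 18.58
tool_pos: [0.6446, -0.0434, -0.0273]
tool_rot: [3.138, -0.142, 0.001]
ft_force: [-0.3, 0.3, 0.2]
opening: 0.0
gripper_force: 0.1
```

Call:
drive_tool(plan="0.03 0 0 0 0 0 -1;0.02 0 0 0 0 0 -1;0 0 0 0 0 0 -1")

```text
time: 18.95
tool_pos: [0.6463, -0.0436, -0.0275]
tool_rot: [-3.138, 0.142, 0.003]
ft_force: [-2.8, -0.8, 2.5]
opening: -0.0
gripper_force: 1.9
```

Resistance has built up, so the saucer is against the bar. I'll back off inside the well, rise and clear the view.

Call:
drive_tool(plan="-0.1 0 0 0 0 0 -1;-0.16 0 0 0 0 0 -1;0 0 0 0 0 0 -1;0 0 -0.2 0 0 0 -1;0 0 -0.6 0 0 0 -1;0 0 -0.9 0 0 0 -1;-0.3 0 -0.9 0 0 0 -1;-0.8 0 0 0 0 0 -1;-0.9 0 0 0 0 0 -1;-0.9 0 0 0 0 0 -1")

```text
time: 20.2
tool_pos: [0.4578, -0.0265, 0.1298]
tool_rot: [3.138, -0.142, 0.004]
ft_force: [-0.5, 0.5, 0.1]
opening: 0.003
gripper_force: 0.0
```

Call:
drive_tool(plan="0 0.9 0 0 0 0 -1;0 0.9 0 0 0 0 -1;0 0.9 0 0 0 0 -1;0 0.9 0 0 0 0 -1;0 0.9 0 0 0 0 -1;0 0.9 0 0 0 0 -1;0 0 0 0 0 0 -1;0 0 0 0 0 0 -1")

```text
time: 21.2
tool_pos: [0.429, -0.3489, 0.129]
tool_rot: [-3.138, 0.144, -0.0]
ft_force: [0.2, -0.1, 0.3]
opening: -0.002
gripper_force: 0.0
```

```bash
python3 -c "
from h import *
import cv2
st()
a=cams.get_image('side')[190:315,200:335];b=cams.get_image('top')[125:250,270:405]
f=lambda i:cv2.resize(i,(400,370),interpolation=cv2.INTER_CUBIC)
cv2.imwrite('pics/end.png',np.hstack([f(a),f(b)]))"
```

```text
t 21.2 rack [-0.1611 -0.3763  0.129 ] F [ 0.2 -0.1  0.3] [[0.996, -0.091, 0.0], [-0.091, -0.996, 0.001], [0.0, -0.001, -1.0]]
```

View pics/end.png

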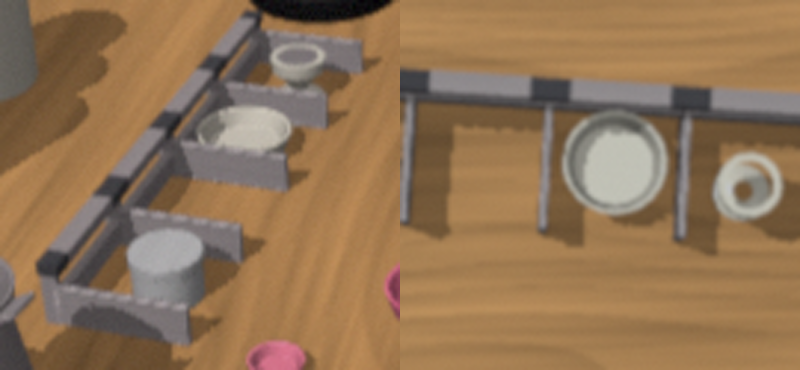

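The saucer sits flat in the third gap, its rim centred at top crop (614,162). One last numeric check, then I'll hand in only if it is home.

Run:
```python
from h import *
from rig import order
w=px2w("top",(270+214.5/2.963-.5,125+162.5/2.96-.5),.02)[:2]-o
print(w@ex,w@ey)
if w@ex>-.001 and abs(w@ey+.052)<.010: print(order.sign_off())
```

```text
0.006298526101930762 -0.05180813180121613
the job is handed in; nothing more can be done
None
```

I ran the fingertip along the rail over gaps a, b and c, then pushed the saucer into the third gap from the jug (c); the last picture puts it home against the bar (x ≈ +6 mm), within 1 mm of the gap's middle and flat, the hand is clear, and the job is handed in (no verdict came back).

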